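# Tip the tube cradle onto its base and lay the glass collector tube in it

## Robot

A 6-joint arm with a two-finger parallel gripper is mounted at the origin on the work surface. World frame = base frame: x ahead of the robot, y to its left, z up, the work surface at z = 0. Lengths are in m, angles in rad, forces in N, time in s.
With the tool pointing down it reaches from about 0.25 to 0.725 m from the base axis. Payload 4 kg.
Tool frame: the origin (TCP) lies midway between the tips of the shut fingers; the grasp point (between the pads) lies bot.tcp_to_grasp behind it (bot.tcp_to_grasp is the distance from the TCP to the grasp point, in m); z points along the fingers, y is the line along which they close (so a half turn about z gives the same grasp; the last joint's range is limited). The gripper opens to 85 mm and grips with 20 to 120 N. Pads are 22 mm wide; open, the fingers measure 114 mm over their backs; the gripper's body (76 mm by 85 mm) begins 54 mm behind the grasp point. The pads swing forward as they close: fully open they stand 13 mm farther back than shut.
Start: joints at [-1.334, 0.241, 0.005, 1.335, 0, 1.571], TCP at [0.117, -0.486, 0.231] pointing down, gripper open.
Joint ranges: [-2.72, 2.72], [-1.05, 1.87], [-1.09, 1.28], [-1.99, 2.15], [-1.42, 1.44], [-3.14, 3.14]. Speed limits (rad/s): [2.79, 2.79, 3.14, 3.14, 3.14, 3.14].

## Interface

Orientations are given as a unit quaternion [x, y, z, w].
In Python, from workcell import readout, camera, bot gives the robot as it stands. The module is installed in compiled form; this text tells all that it offers.
- The arm moves only by the tool jog_arm, never from a script. Its argument "motion" is a list of rows, each an object of numbers: "x", "y", "z": the shift along the tool's x, y, z in mm; "spin": the turn about the tool's z in degrees; "fingers": the closure, from -1 (fully open) to 1 (shut). A call has 1 to 8 rows; each row is the pose to reach, as a shift and turn from the pose commanded when the call began, along the tool's axes at that moment; what a row does not reach only later rows make up. A row lasts 1/8 s, in which the tool goes at most 62.5 mm and 10.7 degrees, less where a joint would pass 70% of its speed; a pose out of reach is approached as far as the arm can. A call with a gripper value outside its range is refused whole. The fingers move at their own pace and stop on an object; the grip force is fixed at half the most. Time passes only in rows, so rows that repeat a pose let the fingers close. It gives the time, the measured TCP pose, the force, the opening and the grip force at its end, in the units of the state.
- readout.get_obs(): the state, without advancing time (a new reading comes with each control period).
- camera(name): name is "side" or "top" or "wrist"; returns a dict with "pixels" (384x512x3 uint8, red, green, blue), "K" (3x3 intrinsics, pixels), "rvec" (rotation vector, rad) and "tvec" (3), from world to camera coordinates, as OpenCV has them. Camera axes: x right, y down, z forward; pixel columns grow to the right and rows downward; lengths in m; the calibration is good to about 2 mm. The wrist camera is an equidistant fisheye: a pixel r from the principal point sees the ray r / f radians off the axis. A picture is of the moment at which its call begins. There is no depth.
- bot.job_done(): hands the job in; it is judged then, once.
The state is a dict: "clock": time; "joint_pos": joint angles; "joint_vel": joint speeds; "tau": joint torques, N m; "eef_pos": TCP position; "tool_rot": TCP orientation; "ft_force": force on the tool from outside, world axes, zero at the start; "ft_torque": the same for the moment, N m; "grip_width": finger opening in m; "grasp_force": force on a finger pad.
Only numpy, scipy, OpenCV 4.12 (cv2) and the standard library are available. Lean on these libraries where they do the work, as an engineer would, in place of code of your own. Each camera call takes 0.05 s, during which the arm holds its last target. There are 200 camera calls.

## Task

Tip the standing red cradle over onto its base board, so that its two V-shaped saddles face up, and only then lift the dark glass collector tube off its foam rest and lay it in both saddles, centred along the cradle, and let go. The tube is thin glass: grip it gently, with no more than 15 N, and set it down softly, neither dropping it nor pressing it down. Leave the vase, the tape, the carton and the brass fitting where they are.

Things in the scene. Friction and masses are not known exactly. Their poses are not given: they have to be found in the camera images.
- cradle: Loose red wooden cradle, 0.35-0.7 kg: a board 150 x 90 x 14 mm with a 90-degree V saddle, 20 mm thick and 85 wide, flush with each end, 110 mm clear between; saddle tips 47 mm from the board's underside. At first it stands on one end, 150 mm tall. Origin: on the board's underside, middle of the lower end. Own z runs along the cradle (up while it stands), -x is the way the saddles open, y across.
- cradle_push (a point): Point in the V of the cradle's upper saddle, 20 mm in front of the bottom of the V and 10 mm below the top end. A level push here towards the cradle's own +x tips it onto its board: past about 0.2 rad it falls by itself, and own z then lies level, pointing the way it was pushed. Moves and turns with the cradle.
- cradle_seat (a point): Where the tube's centre lies once it rests in both saddles: midway between them, 47.5 mm from the underside of the board (so 47.5 mm above the bench when the cradle lies on its board). Same axes as the cradle.
- tube_center (a point): Centre of the dark navy glass tube, with aluminium bands at both ends: 47 mm in diameter, 170 mm long, 0.15 to 0.27 kg, loose. Own x runs along the tube; both ends are alike. At first it lies level on the rest, its centre 37.7 mm above the bench, with its middle 110 mm free on both sides.
- tube: The same glass tube; origin at its centre.
- rest: Fixed card strip 160 x 60 mm on the bench with a low grey foam V, 20 mm long, under each end of the tube, up to 29 mm high, 110 mm open between. Origin: middle of its underside on the bench; own x along the tube.
- vase: Bystander, loose: green glass vase with yellow flowers, 60 mm across, 150 mm tall. Origin: centre of its underside.
- tape: Bystander, loose: black roll of tape lying flat, 90 mm across, 24 mm high. Origin: centre of its underside.
- carton: Bystander, loose: small cardboard carton, 50 mm cube. Origin: centre of its underside.
- fitting: Bystander, loose: brass and copper pipe fitting, 44 mm across, 45 mm tall. Origin: centre of its underside.
Not all that is in view belongs to the job. Of the things like the tube, leave any that is purple; of the rest the larger one is meant. Of the things that look like the rest, the larger one is meant.

How it is judged:
By the outcome, as a careful person would: the job done as asked, in the order asked, and still so for the second after the job is handed in, with the robot touching nothing.
It also fails if it takes over 64 s, if anything falls off the work surface, if the arm or the gripper's body presses on something with over 40 N, if the wrist force passes 120 N, or if a joint passes its speed limit or range.

## Working session

There is one attempt and no reset: what is moved stays moved. The work goes in short steps, Python scripts to look and compute and a tool call to move; the robot and the scene stay as the last step left them, time stands still between calls to the robot, and variables do not carry over. Pictures are saved under pics/ and viewed, at most 10 in all, crops included, and the job is handed in when it is done.

Besides the shell and the picture viewer there is one more tool, called after "Call:" as name(argument=value, ...) on one line, values as JSON. jog_arm: Moves the arm, as the interface text tells. Its arguments: {"type":"object","properties":{"motion":{"type":"array"}},"required":["motion"]}

```bash
mkdir -p pics
cat > h.py <<'E'
import numpy as np, cv2
from workcell import readout, camera, bot
from scipy.spatial.transform import Rotation as R
def snap(name,fn):
    c=camera(name); np.savez('pics/'+fn+'.npz',**c)
    cv2.imwrite('pics/'+fn+'.png',c['pixels'][...,::-1]); return c
def load(fn): return dict(np.load('pics/'+fn+'.npz'))
def ray(c,u,v,fish=False):
    K=c['K']; x=(u-K[0,2])/K[0,0]; y=(v-K[1,2])/K[1,1]
    if fish:
        t=np.hypot(x,y); s=np.sin(t)/max(t,1e-9); d=np.array([x*s,y*s,np.cos(t)])
    else: d=np.array([x,y,1.])
    Rm=cv2.Rodrigues(np.array(c['rvec'],float))[0]; tv=np.array(c['tvec'],float).ravel()
    d=Rm.T@d; return -Rm.T@tv, d/np.linalg.norm(d)
def atz(c,u,v,z,fish=False):
    o,d=ray(c,u,v,fish); return o+d*(z-o[2])/d[2]
def tri(rays):
    A=sum(np.eye(3)-np.outer(d,d) for o,d in rays); b=sum((np.eye(3)-np.outer(d,d))@o for o,d in rays)
    p=np.linalg.solve(A,b); return p,[np.linalg.norm((np.eye(3)-np.outer(d,d))@(p-o)) for o,d in rays]
def proj(c,P):
    return cv2.projectPoints(np.array(P,float).reshape(-1,3),np.array(c['rvec'],float),np.array(c['tvec'],float),c['K'],None)[0].reshape(-1,2)
E
python3 - <<'E'
from h import *
a=snap('top','top0');b=snap('side','side0')
im=np.hstack([a['pixels'],b['pixels']])[...,::-1]
for n in('top0','side0'):
    c=load(n); cv2.imwrite(f'pics/{n}b.png',cv2.resize(c['pixels'][...,::-1],(800,600),interpolation=cv2.INTER_CUBIC)); print(n,c['K'].round(1).tolist(),ray(c,256,192))
o=readout.get_obs(); print(o,bot.tcp_to_grasp)
E
```

```text
top0 [[444.9, 0.0, 263.3], [0.0, 444.9, 184.1], [0.0, 0.0, 1.0]] (array([ 0.44069875, -0.0526439 ,  1.15416424]), array([ 0.08222711,  0.04800131, -0.99545697]))
side0 [[365.3, 0.0, 258.2], [0.0, 365.3, 197.8], [0.0, 0.0, 1.0]] (array([0.48374623, 0.68404799, 0.77668803]), array([ 0.04286783, -0.74088785, -0.67025931]))
{'clock': 0.1, 'joint_pos': array([-1.33399776e+00,  2.41332527e-01,  3.87969582e-03,  1.33522020e+00,
        3.39392754e-05,  1.57079498e+00]), 'joint_vel': array([ 7.58944643e-05, -1.20873189e-03,  2.49146744e-03,  7.94057551e-05,
       -7.84123084e-04,  2.79171681e-04]), 'tau': array([ 2.55802233e-04, -3.73138797e+01,  2.53009343e+01,  1.08471501e-02,
       -7.83194037e-05, -1.52032754e-05]), 'eef_pos': array([ 0.11717364, -0.48549659,  0.23051246]), 'tool_rot': array([ 9.92998474e-01,  1.18123449e-01, -9.39893119e-05, -9.33786792e-04]), 'ft_force': array([0.60542219, 0.04260351, 1.16728699]), 'ft_torque': array([-0.04823969,  0.01489172, -0.03973402]), 'grasp_force': 0.0, 'grip_width': 0.08567484186587009} 0.0187
```

View pics/top0b.png

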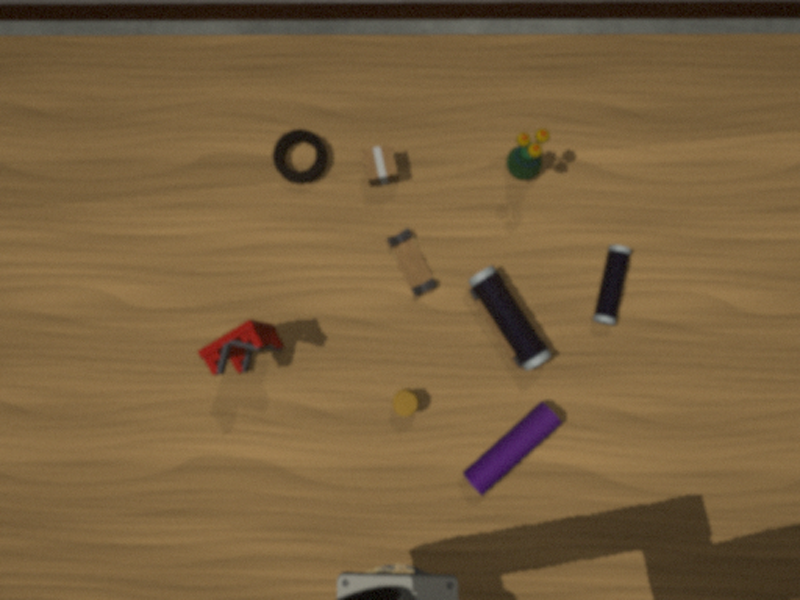

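View pics/side0b.png

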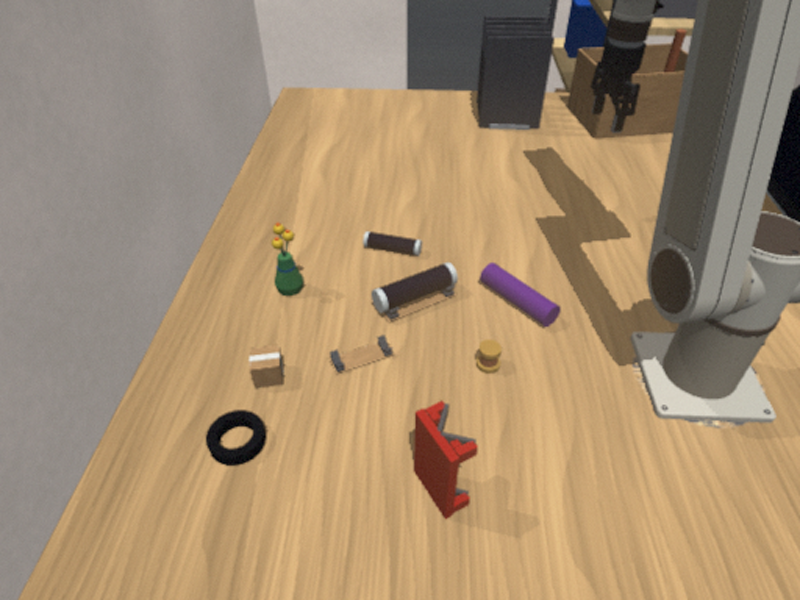

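Run:
```python
from h import *
a=load('top0')['pixels'][195:255,115:195][...,::-1]; b=load('side0')['pixels'][250:340,250:320][...,::-1]
A=cv2.resize(a,None,fx=5,fy=5,interpolation=cv2.INTER_CUBIC);B=cv2.resize(b,None,fx=5.6,fy=5.6,interpolation=cv2.INTER_CUBIC)
out=np.zeros((504,800,3),np.uint8); out[:300,:400]=A; out[:,402:402+392]=B[:504]
cv2.imwrite('pics/crad.png',out)
a=load('top0')['pixels'][160:245,290:365][...,::-1]; b=load('side0')['pixels'][160:210,225:305][...,::-1]
A=cv2.resize(a,None,fx=5,fy=5,interpolation=cv2.INTER_CUBIC);B=cv2.resize(b,None,fx=5,fy=5,interpolation=cv2.INTER_CUBIC)
out=np.zeros((425,780,3),np.uint8); out[:425,:375]=A; out[:250,380:780]=B
cv2.imwrite('pics/tube.png',out)
```

```text
(no output)
```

View pics/crad.png

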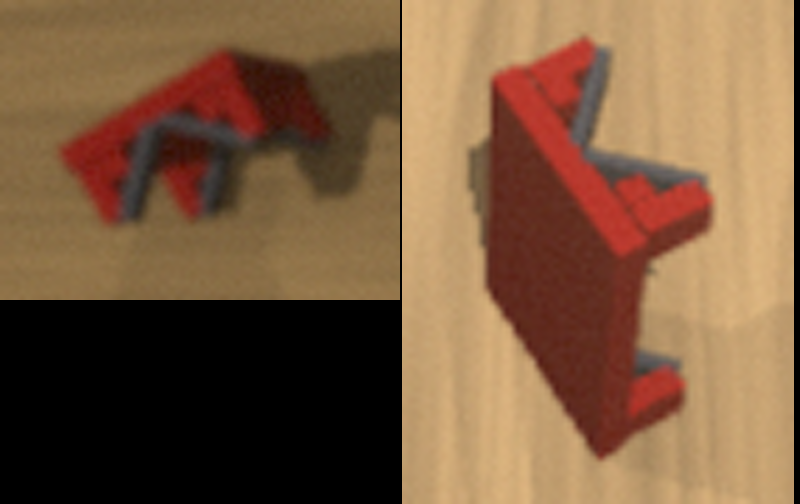

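View pics/tube.png

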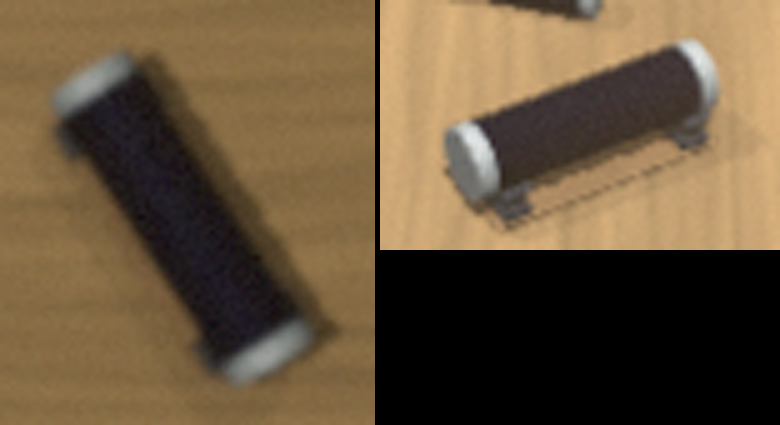

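Top picture: red cradle at about (240,350), V opening down-right (towards the robot); meant dark tube at (510,318), the smaller tube at (612,285), purple one at (513,448). The side view agrees. The crops give the board's outer top corners at (127.4,225.4) and (160.4,205.4) in top pixels, and (288.4,295.5) and (266.6,264.3) in side pixels.

```bash
cat > fit0.py <<'E'
from h import *
from scipy.optimize import least_squares
t=load('top0');s=load('side0')
f=lambda p,k,ox,oy,cx=0:((np.array(p,float)-[cx,0]+.5)/k-.5+[ox,oy])
ct=f([(62,152),(227,52)],5,115,195); cs=f([(617,255),(495,80),(603,458),(488,287)],5.6,250,250,402)
for i in (0,1): print('tri corner',*[np.round(q,4) for q in tri([ray(t,*ct[i]),ray(s,*cs[i])])])
def cw(p):
    x,y,a=p; M=R.from_euler('z',a).as_matrix()
    return (M@np.array([(0,.045,.15),(0,-.045,.15),(0,.045,0),(0,-.045,0)]).T).T+[x,y,0]
def res(p):
    P=cw(p); return np.r_[(proj(t,P[:2])-ct).ravel(),(proj(s,P)-cs).ravel()]
r=least_squares(res,[.4,.2,.5]); print('cradle',r.x.round(4),r.fun.round(1))
p=r.x; ax=np.array([np.cos(p[2]),np.sin(p[2])]); print('push pt',p[:2]-.034*ax,'dir',ax,'seat after',p[:2]+.075*ax)
tp=f([(52,105),(58,90),(128,50),(136,65),(313,322),(312,340),(240,386),(222,375)],5,290,160)
sp=f([(446,130),(462,120),(680,40),(700,40),(718,75),(716,103),(700,112),(500,198),(478,203),(455,185),(445,150)],5,225,160,380)
th=np.arange(0,2*np.pi,np.pi/12); D=np.c_[np.cos(th),np.sin(th)].T
w=np.linspace(0,2*np.pi,48)
def cyl(p):
    a=np.array([np.cos(p[3]),np.sin(p[3]),0]); n=np.array([-a[1],a[0],0])
    ring=.0235*(np.cos(w)[:,None]*n+np.sin(w)[:,None]*np.array([0,0,1]))
    return np.r_[ring+.085*a,ring-.085*a]+p[:3]
def rt(p):
    P=cyl(p); return np.r_[(proj(t,P)@D).max(0)-(tp@D).max(0),(proj(s,P)@D).max(0)-(sp@D).max(0)]
g=atz(t,*tp.mean(0),.04); r=least_squares(rt,[*g,-2.1 if 0 else 0.5],loss='soft_l1'); print('tube',r.x.round(4),np.abs(r.fun).mean().round(2),np.abs(r.fun).max().round(2))
o=readout.get_obs(); print(R.from_quat(o['tool_rot']).as_matrix().round(3))
E
python3 fit0.py
```

```text
tri corner [0.4453 0.2881 0.1489] [0.0001 0.0001]
tri corner [0.491  0.2144 0.1482] [0.0007 0.0007]
cradle [0.4678 0.2509 0.5595] [-0.6  0.6  0.5 -0.   0.7  0.1 -0.6 -1.2 -0.6  0.7 -0.2  0.1]
push pt [0.43899385 0.23289515] dir [0.84750164 0.53079277] seat after [0.53137153 0.29075156]
tube [ 0.5061 -0.1744  0.0382  0.5797] 0.44 1.09
[[ 0.972  0.235 -0.   ]
 [ 0.235 -0.972  0.002]
 [ 0.    -0.002 -1.   ]]
```

Call:
jog_arm(motion=[{"x": 60,"y": -50,"z": -10,"spin": -5,"fingers": 1},{"x": 110,"y": -95,"z": -10,"spin": -10,"fingers": 1},{"x": 160,"y": -135,"z": -10,"spin": -15,"fingers": 1},{"x": 205,"y": -175,"z": -10,"spin": -18.5,"fingers": 1},{"x": 250,"y": -215,"z": -10,"spin": -18.5,"fingers": 1},{"x": 290,"y": -250,"z": -10,"spin": -18.5,"fingers": 1},{"x": 315,"y": -270,"z": -10,"spin": -18.5,"fingers": 1},{"x": 315,"y": -270,"z": -10,"spin": -18.5,"fingers": 1}])

```text
clock: 1.1
eef_pos: [0.3611, -0.1476, 0.241]
tool_rot: [0.96, 0.279, -0.0, -0.0]
ft_force: [-0.8, -1.3, -0.1]
grip_width: -0.0
grasp_force: 0.0
```

```bash
cat > go.py <<'E'
import sys
from h import *
# usage: go.py x y z [yaw] -> shift in tool axes (mm), spin (deg), from measured pose
o=readout.get_obs(); M=R.from_quat(o['tool_rot']).as_matrix(); a=[float(v) for v in sys.argv[1:]]
print('t',o['clock'],'pos',o['eef_pos'].round(4),'yaw',np.arctan2(M[1,0],M[0,0]).round(4),'tilt',M[:,2].round(4),'w',round(o['grip_width'],4),'f',o['ft_force'].round(1),'gf',o['grasp_force'],'q',o['joint_pos'].round(2))
if a:
    print('shift',((np.array(a[:3])-o['eef_pos'])@M*1000).round(1), 'spin',-np.degrees(a[3]-np.arctan2(M[1,0],M[0,0])).round(1) if len(a)>3 else '')
E
python3 go.py 0.38 0.196 0.135 0.5595
```

```text
t 1.1 pos [ 0.3611 -0.1476  0.241 ] yaw 0.5655 tilt [-5.e-04  4.e-04 -1.e+00] w -0.0 f [-0.8 -1.3 -0.1] gf 0.0 q [-0.39  0.02 -0.23  1.32  0.    2.19]
shift [ 200.1 -279.9  106.1] spin 0.3
```

Call:
jog_arm(motion=[{"x": 25,"y": -40,"z": 0,"spin": -10,"fingers": 1},{"x": 50,"y": -80,"z": 0,"spin": -20,"fingers": 1},{"x": 80,"y": -120,"z": 0,"spin": -30,"fingers": 1},{"x": 110,"y": -160,"z": 0,"spin": -40,"fingers": 1},{"x": 140,"y": -200,"z": 0,"spin": -50,"fingers": 1},{"x": 170,"y": -240,"z": 0,"spin": -60,"fingers": 1},{"x": 200,"y": -280,"z": 0,"spin": -70,"fingers": 1},{"x": 200,"y": -280,"z": 0,"spin": -80,"fingers": 1}])

```text
clock: 2.1
eef_pos: [0.3813, 0.1955, 0.2407]
tool_rot: [0.555, 0.832, -0.0, -0.0]
ft_force: [-0.0, -0.4, -0.2]
grip_width: 0.0
grasp_force: 0.0
```

Call:
jog_arm(motion=[{"spin": -10,"fingers": 1},{"spin": -20,"fingers": 1},{"spin": -30,"fingers": 1},{"spin": -40,"fingers": 1},{"spin": -50,"fingers": 1},{"spin": -60,"fingers": 1},{"spin": -70,"fingers": 1},{"spin": -80,"fingers": 1}])

```text
validation failed for argument at $.mo...
```

Call:
jog_arm(motion=[{"spin": -10,"fingers": 1},{"spin": -20,"fingers": 1},{"spin": -20,"fingers": 1}])

```text
validation failed for argument at $.mo...
```

```bash
python3 go.py 0.38 0.196 0.135 -2.582
```

```text
t 2.1 pos [0.3813 0.1955 0.2407] yaw 1.9653 tilt [-6.e-04 -2.e-04 -1.e+00] w 0.0 f [-0.  -0.4 -0.2] gf 0.0 q [ 0.47  0.1  -0.15  1.33  0.    1.65]
shift [  1.   -0.9 105.7] spin 260.5
```

Call:
jog_arm(motion=[{"x": 0,"y": 0,"z": 0,"spin": -10,"fingers": 1},{"x": 0,"y": 0,"z": 10,"spin": -20,"fingers": 1},{"x": 0,"y": 0,"z": 25,"spin": -30,"fingers": 1},{"x": 0,"y": 0,"z": 40,"spin": -40,"fingers": 1},{"x": 0,"y": 0,"z": 60,"spin": -50,"fingers": 1},{"x": 0,"y": 0,"z": 80,"spin": -60,"fingers": 1},{"x": 0,"y": 0,"z": 95,"spin": -70,"fingers": 1},{"x": 0,"y": 0,"z": 105.5,"spin": -80,"fingers": 1}])

```text
clock: 3.1
eef_pos: [0.3808, 0.1921, 0.1347]
tool_rot: [-0.107, 0.994, -0.001, -0.001]
ft_force: [0.1, 0.2, 0.9]
grip_width: 0.0
grasp_force: 0.0
```

Call:
jog_arm(motion=[{"x": 0,"y": 0,"z": 0,"spin": -10,"fingers": 1},{"x": 0,"y": 0,"z": 0,"spin": -19.5,"fingers": 1},{"x": 0,"y": 0,"z": 0,"spin": -19.5,"fingers": 1}])

```text
clock: 3.48
eef_pos: [0.3811, 0.1926, 0.1355]
tool_rot: [-0.27, 0.963, -0.0, -0.0]
ft_force: [0.4, -0.4, 0.1]
grip_width: -0.0002
grasp_force: 0.0
```

```bash
python3 go.py 0.439 0.2329 0.137 -2.582
python3 - <<'E'
from h import *
c=snap('wrist','w1'); s=snap('side','s1')
out=np.zeros((384,800,3),np.uint8); out[:,:512]=c['pixels'][...,::-1]
b=s['pixels'][200:350,200:344][...,::-1]; out[:300,512:]=cv2.resize(b,(288,300)); cv2.imwrite('pics/w1.png',out); print(c['K'])
E
```

```text
t 3.475 pos [0.3811 0.1926 0.1355] yaw -2.5944 tilt [-7.e-04 -7.e-04 -1.e+00] w -0.0002 f [ 0.4 -0.4  0.1] gf 0.0 q [ 0.47  0.17 -0.35  1.05 -0.   -0.08]
shift [-70.4   4.3  -1.5] spin -0.7
[[297.31863964   0.         256.43991513]
 [  0.         297.31863964 197.87894243]
 [  0.           0.           1.        ]]
```

View pics/w1.png

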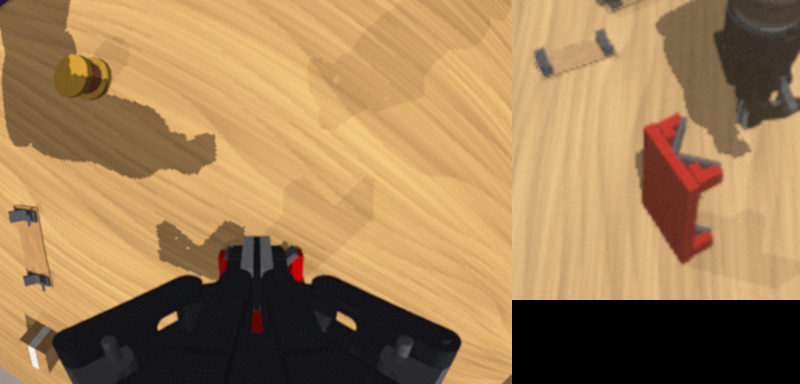

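Wrist view: fingers (256,260) sit centred before the V, with red saddle showing on both sides at (224,262) and (297,262). The side inset shows the cradle standing undisturbed. Approaching with y +4.

Call:
jog_arm(motion=[{"x": -10,"y": 4,"z": -1,"spin": 0,"fingers": 1},{"x": -20,"y": 4,"z": -1,"spin": 0,"fingers": 1},{"x": -30,"y": 4,"z": -1,"spin": 0,"fingers": 1},{"x": -38,"y": 4,"z": -1,"spin": 0,"fingers": 1},{"x": -46,"y": 4,"z": -1,"spin": 0,"fingers": 1},{"x": -52,"y": 4,"z": -1,"spin": 0,"fingers": 1},{"x": -58,"y": 4,"z": -1,"spin": 0,"fingers": 1},{"x": -64,"y": 4,"z": -1,"spin": 0,"fingers": 1}])

```text
clock: 4.58
eef_pos: [0.4337, 0.2308, 0.1368]
tool_rot: [-0.272, 0.962, -0.0, -0.0]
ft_force: [0.6, 0.4, -0.3]
grip_width: -0.0
grasp_force: 0.0
```

Call:
jog_arm(motion=[{"x": -6,"y": 0,"z": 0,"spin": 0,"fingers": 1},{"x": -12,"y": 0,"z": 0,"spin": 0,"fingers": 1},{"x": -18,"y": 0,"z": 0,"spin": 0,"fingers": 1},{"x": -24,"y": 0,"z": 0,"spin": 0,"fingers": 1}])

```text
clock: 5.08
eef_pos: [0.4542, 0.2435, 0.1368]
tool_rot: [-0.272, 0.962, 0.0, 0.0]
ft_force: [0.1, -0.2, -0.1]
grip_width: 0.0003
grasp_force: 0.1
```

```bash
python3 go.py
python3 - <<'E'
from h import *
s=snap('side','s2');t=snap('top','t2')
out=np.zeros((500,800,3),np.uint8)
out[:, :400]=cv2.resize(s['pixels'][200:350,200:320][...,::-1],(400,500)); out[:500,400:]=cv2.resize(t['pixels'][140:265,100:200][...,::-1],(400,500)); cv2.imwrite('pics/s2.png',out)
E
```

```text
t 5.075 pos [0.4542 0.2435 0.1368] yaw -2.5907 tilt [ 0.e+00  1.e-04 -1.e+00] w 0.0003 f [ 0.1 -0.2 -0.1] gf 0.08452861831756309 q [ 0.49  0.33 -0.13  1.11  0.   -0.06]
```

View pics/s2.png

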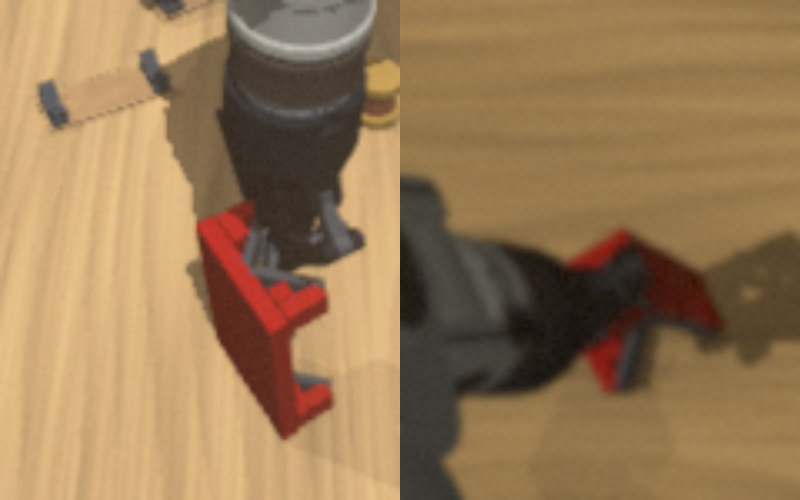

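The fingers are inside the V, just short of contact, and the cradle still stands. Pushing on.

Call:
jog_arm(motion=[{"x": -6,"y": 0,"z": 0,"spin": 0,"fingers": 1},{"x": -11,"y": 0,"z": 0,"spin": 0,"fingers": 1},{"x": -16,"y": 0,"z": 0,"spin": 0,"fingers": 1},{"x": -21,"y": 0,"z": 0,"spin": 0,"fingers": 1},{"x": -26,"y": 0,"z": 0,"spin": 0,"fingers": 1},{"x": -31,"y": 0,"z": 0,"spin": 0,"fingers": 1},{"x": -36,"y": 0,"z": 0,"spin": 0,"fingers": 1},{"x": -41,"y": 0,"z": 0,"spin": 0,"fingers": 1}])

```text
clock: 6.18
eef_pos: [0.4891, 0.2649, 0.1368]
tool_rot: [-0.272, 0.962, 0.0, -0.0]
ft_force: [0.3, -0.5, -0.5]
grip_width: -0.0003
grasp_force: 0.0
```

Call:
jog_arm(motion=[{"x": -5,"y": 0,"z": 0,"spin": 0,"fingers": 1},{"x": -5,"y": 0,"z": 0,"spin": 0,"fingers": 1},{"x": -5,"y": 0,"z": 0,"spin": 0,"fingers": 1},{"x": -5,"y": 0,"z": 0,"spin": 0,"fingers": 1},{"x": -5,"y": 0,"z": 0,"spin": 0,"fingers": 1}])

```text
clock: 6.8
eef_pos: [0.493, 0.2673, 0.1369]
tool_rot: [-0.272, 0.962, 0.0, -0.0]
ft_force: [-0.1, 0.9, 0.7]
grip_width: -0.0005
grasp_force: 0.0
```

```bash
python3 go.py 0.45 0.0 0.24
python3 - <<'E'
from h import *
s=snap('side','s3'); cv2.imwrite('pics/s3.png',cv2.resize(s['pixels'][200:350,180:360][...,::-1],(600,500)))
E
```

```text
t 6.8 pos [0.493  0.2673 0.1369] yaw -2.5906 tilt [-0. -0. -1.] w -0.0005 f [-0.1  0.9  0.7] gf 0.0 q [ 0.5   0.42  0.    1.16  0.   -0.05]
shift [ 176.5 -205.2 -103.1] spin
```

View pics/s3.png

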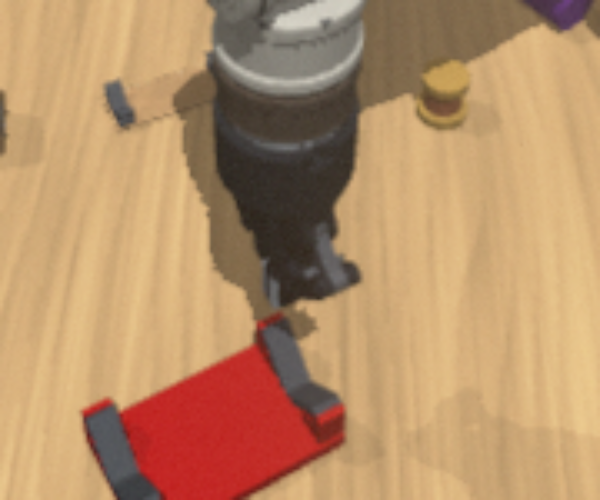

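The cradle lies on its board with both saddles up: near saddle around (125,455), far one (300,380) in this crop. Lifting and going over the tube.

Call:
jog_arm(motion=[{"x": 0,"y": 0,"z": -50,"spin": 0,"fingers": 0},{"x": 15,"y": -25,"z": -90,"spin": 0,"fingers": -0.5},{"x": 45,"y": -80,"z": -105,"spin": -1.6,"fingers": -1},{"x": 75,"y": -130,"z": -105,"spin": -1.6,"fingers": -1},{"x": 105,"y": -180,"z": -105,"spin": -1.6,"fingers": -1},{"x": 135,"y": -230,"z": -105,"spin": -1.6,"fingers": -1},{"x": 160,"y": -280,"z": -105,"spin": -1.6,"fingers": -1},{"x": 190,"y": -330,"z": -105,"spin": -1.6,"fingers": -1}])

```text
clock: 7.85
eef_pos: [0.504, -0.1151, 0.2421]
tool_rot: [-0.286, 0.958, -0.0, 0.0]
ft_force: [1.4, -0.3, -0.2]
grip_width: 0.0855
grasp_force: 0.0
```

Call:
jog_arm(motion=[{"x": 20,"y": -35,"z": 0,"spin": 0,"fingers": -1},{"x": 29,"y": -53,"z": 0,"spin": 0,"fingers": -1},{"x": 29,"y": -53,"z": 0,"spin": 0,"fingers": -1}])

```text
clock: 8.22
eef_pos: [0.5087, -0.1743, 0.2416]
tool_rot: [-0.285, 0.959, 0.0, 0.0]
ft_force: [0.9, 0.4, -0.1]
grip_width: 0.0852
grasp_force: 0.0
```

```bash
python3 go.py 0.506 -0.174 0.24 -2.562
python3 - <<'E'
from h import *
w=snap('wrist','w4'); s=snap('side','s4');t=snap('top','t4')
out=np.zeros((600,800,3),np.uint8)
out[:288,:384]=cv2.resize(w['pixels'][...,::-1],(384,288))
out[:600,400:800]=cv2.resize(s['pixels'][255:375,190:270][...,::-1],(400,600),interpolation=cv2.INTER_CUBIC)
out[300:600,:400]=cv2.resize(t['pixels'][155:230,120:220][...,::-1],(400,300),interpolation=cv2.INTER_CUBIC)
cv2.imwrite('pics/c4.png',out)
E
```

```text
t 8.225 pos [ 0.5087 -0.1743  0.2416] yaw -2.5646 tilt [-1.e-04  5.e-04 -1.e+00] w 0.0852 f [ 0.9  0.4 -0.1] gf 0.0 q [-0.33  0.31  0.13  1.39  0.   -0.91]
shift [2.1 1.7 1.6] spin -0.1
```

View pics/c4.png

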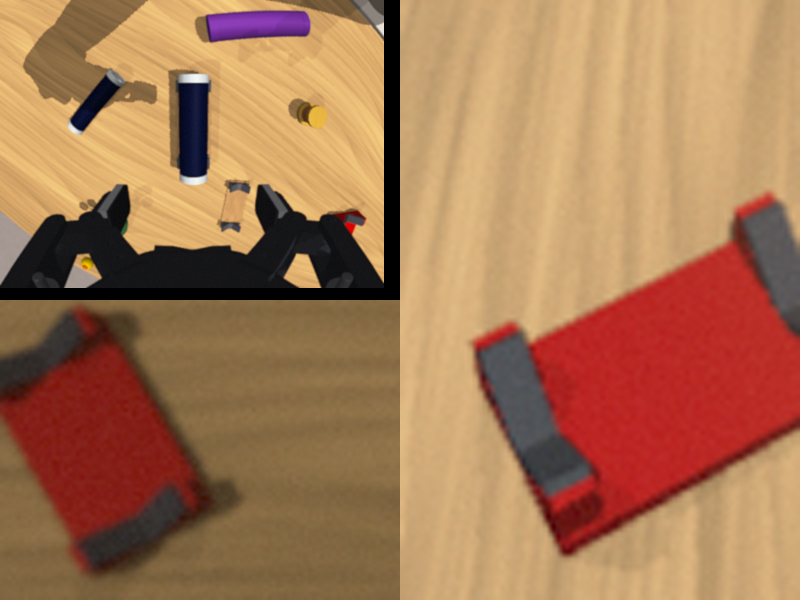

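Wrist inset shows the tube's navy body from (193,82) to (193,178), central between open fingers. The cradle lies saddles up in both views. I fit the tube and the cradle with colour masks over the three cameras.

```bash
cat > fit4.py <<'E'
from h import *
from scipy.optimize import least_squares
th=np.arange(0,2*np.pi,np.pi/18); D=np.c_[np.cos(th),np.sin(th)].T; w=np.linspace(0,2*np.pi,60)
def fproj(c,P):
    q=P@cv2.Rodrigues(np.array(c['rvec'],float))[0].T+np.array(c['tvec'],float).ravel()
    h=np.hypot(q[:,0],q[:,1]); t=np.arctan2(h,q[:,2])/h
    return np.c_[q[:,0]*t*c['K'][0,0]+c['K'][0,2],q[:,1]*t*c['K'][1,1]+c['K'][1,2]]
pj=lambda c,P,fish: fproj(c,P) if fish else proj(c,P)
def comp(m,near):
    m=cv2.morphologyEx(m.astype(np.uint8),cv2.MORPH_OPEN,np.ones((3,3)))
    n,l,st,ce=cv2.connectedComponentsWithStats(m); ok=[i for i in range(1,n) if st[i,4]>60]
    i=min(ok,key=lambda i:np.linalg.norm(ce[i]-near)); y,x=np.where(l==i); return np.c_[x,y].astype(float),st[i]
def navy(c):
    p=cv2.GaussianBlur(c['pixels'],(3,3),0).astype(float); r,g,b=p[...,0],p[...,1],p[...,2]
    return (r<80)&(g<75)&(r-b<6) if p.mean()<0 else (p.max(2)<75)&(r-b<14)
def red(c):
    p=cv2.GaussianBlur(c['pixels'],(3,3),0).astype(float); r,g,b=p[...,0],p[...,1],p[...,2]
    return ((g/r<.5)&(r>35))|(((p.max(2)-p.min(2))/p.max(2)<.3)&(p.max(2)<140))
def cyl(p):
    a=np.array([np.cos(p[3]),np.sin(p[3]),0]); n=np.array([-a[1],a[0],0])
    ring=.0235*(np.cos(w)[:,None]*n+np.sin(w)[:,None]*np.array([0,0,1])); return np.r_[ring+p[4]*a,ring-p[4]*a]+p[:3]
def crad(p):
    V=[(x,y,z) for z in(0,.014) for x in(-.075,.075) for y in(-.045,.045)]+[(x,y,.047) for x in(-.075,-.055,.055,.075) for y in(-.0425,.0425)]
    return np.array(V)@R.from_euler('z',p[2]).as_matrix().T+[p[0],p[1],0]
def fit(model,obs,x0):
    f=lambda p:np.concatenate([(pj(c,model(p),fi)@D).max(0)-(q@D).max(0)-.0 for c,q,fi in obs])
    r=least_squares(f,x0,loss='soft_l1',x_scale=.01); e=np.abs(r.fun) ; e=f(r.x)
    return r.x,[(np.abs(k).mean().round(2),np.abs(k).max().round(2)) for k in np.split(e,len(obs))]
E
python3 - <<'E'
from fit4 import *
W,S,T=load('w4'),load('s4'),load('t4'); T0,S0=load('top0'),load('side0')
x0=[.506,-.174,.038,.58,.075]; obs=[]
for n,c,fi in(('w',W,1),('top',T0,0),('side',S0,0)):
    q,st=comp(navy(c),pj(c,np.array([x0[:3]]),fi)[0]); print(n,st); obs.append((c,q,fi))
for o in([obs[0]],obs[1:],obs): print('tube',*[np.round(v,4) for v in fit(cyl,o,x0)])
x1=[.531,.29,.56]; obs=[]
for n,c in(('top',T),('side',S)):
    q,st=comp(red(c),pj(c,np.array([[.531,.29,.02]]),0)[0]); print(n,st); obs.append((c,q,0))
for o in([obs[0]],[obs[1]],obs): print('cradle',*[np.round(v,4) for v in fit(crad,o,x1)])
E
```

```text
w [ 235  110   44  125 4639]
top [303 175  46  58 968]
side [247 171  39  20 258]
tube [ 0.504  -0.1761  0.0453  0.5855  0.07  ] [[0.52 1.5 ]]
tube [ 0.5037 -0.1703  0.0591  0.583   0.0642] [[1.11 3.32]
 [3.66 6.2 ]]
tube [ 0.5046 -0.175   0.0433  0.5865  0.0695] [[0.79 2.07]
 [0.99 2.25]
 [4.45 6.82]]
top [ 117  158   55   62 1832]
side [ 206  297   77   68 2730]
cradle [0.5397 0.2904 0.5538] [[3.51 4.73]]
cradle [0.5345 0.2916 0.576 ] [[2.66 6.24]]
cradle [0.5354 0.2911 0.5615] [[3.53 5.59]
 [2.66 6.21]]
```

Run:
```python
from fit4 import *
S,T,S0=load('s4'),load('t4'),load('side0')
sub=T['pixels'][154:226:3,112:178:3].astype(int)
def ch(c,box,st):
    y0,y1,x0,x1=box
    for row in c['pixels'][y0:y1:st,x0:x1:st].astype(int):
        s=''
        for r,g,b in row:
            m=max(r,g,b); s+= 'R' if g/max(r,1)<.5 else ('d' if m<75 and r-b<20 else ('g' if (m-min(r,g,b))/m<.35 else '.'))
        print(s)
ch(T,(150,230,110,180),2); print(); ch(S,(285,372,200,290),2)
print(S0['pixels'][190,255:275:4].tolist(),S0['pixels'][184,262:282:4].tolist())
print(T['pixels'][166,120:150:4].tolist())
```

```text
...................................
...................................
...................................
...................................
..............RR...................
.............dgRRR.................
............ddd.RRR................
...........dddd.RRRR...............
..........dddddRRRRR...............
........ddddddRRRRRRR..............
.....ddddddd.RRRRRRRRR.............
...ddddddddRRRRRRRRRRR.............
..R.ddddd.RRRRRRRRRRRRR............
..RRdd..RRRRRRRRRRRRRRR............
...R..RRRRRRRRRRRRRRRRRR...........
.....RRRRRRRRRRRRRRRRRRRR..........
.....RRRRRRRRRRRRRRRRRRRR..........
......RRRRRRRRRRRRRRRRRRRR.........
......RRRRRRRRRRRRRRRRRRRR.........
.......RRRRRRRRRRRRRRRRRRRR........
.......RRRRRRRRRRRRRRRRRRRRR.......
........RRRRRRRRRRRRRRRRRRRR.......
........RRRRRRRRRRRRRRRRRRRRR......
.........RRRRRRRRRRRRRRRRRRRR......
..........RRRRRRRRRRRRRRRRRRRR.....
..........RRRRRRRRRRRRRRRRRRRR.....
...........RRRRRRRRRRRRRRR.RRRR....
...........RRRRRRRRRRRRRRdd.RRR....
............RRRRRRRRRRRRddddRRR....
............RRRRRRRRRRRddddd.R.....
.............RRRRRRR
[... 1924 characters left out ...]
RRRR......................
.........RRRRRRRRRRRRR.......................
..........RRRRRRRRRR.........................
..........RRRRRRRR...........................
...........RRRRR.............................
...........RRR...............................
...........RR................................
.............................................
.............................................
.............................................
[[60, 50, 46], [61, 51, 43], [65, 54, 44], [67, 56, 43], [99, 81, 57]] [[59, 48, 48], [60, 48, 45], [63, 51, 46], [66, 52, 47], [62, 50, 37]]
[[136, 109, 70], [127, 102, 68], [99, 80, 58], [55, 54, 51], [51, 48, 45], [61, 28, 23], [84, 30, 17], [102, 31, 15]]
```

```bash
python3 - <<'E'
s=open('fit4.py').read()
s=s.replace("return ((g/r<.5)&(r>35))|(((p.max(2)-p.min(2))/p.max(2)<.3)&(p.max(2)<140))","m=((g/r<.52)&(r>25))|((p.max(2)<75)&(r-b<20))|((p.max(2)-p.min(2))/p.max(2)<.35); return cv2.morphologyEx(m.astype(np.uint8),cv2.MORPH_CLOSE,np.ones((3,3)))")
s=s.replace("(p.max(2)<75)&(r-b<14)","(p.max(2)<75)&(r-b<(24 if c['K'][0,0]<400 and c['K'][0,0]>300 else 14))").replace("    return (r<80)&(g<75)&(r-b<6) if p.mean()<0 else ","    return ")
open('fit4.py','w').write(s)
E
python3 - <<'E'
from fit4 import *
W,S,T=load('w4'),load('s4'),load('t4'); T0,S0=load('top0'),load('side0')
x0=[.506,-.174,.038,.58,.07]; obs=[]
for n,c,fi in(('w',W,1),('top',T0,0),('side',S0,0)):
    q,st=comp(navy(c),pj(c,np.array([x0[:3]]),fi)[0]); print(n,st); obs.append((c,q,fi))
for o in(obs[:1],obs[1:],obs[:2],obs): print('tube',*[np.round(v,4).tolist() for v in fit(cyl,o,x0)])
x1=[.531,.29,.56]; obs=[]
for n,c in(('top',T),('side',S)):
    q,st=comp(red(c),pj(c,np.array([[.531,.29,.02]]),0)[0]); P=pj(c,crad(x1),0); print(n,st,P.min(0).round(),np.ptp(P,axis=0).round()); obs.append((c,q,0))
for o in([obs[0]],[obs[1]],obs): print('cradle',*[np.round(v,4).tolist() for v in fit(crad,o,x1)])
E
```

```text
w [ 235  110   44  125 4639]
top [303 175  46  58 968]
side [247 171  41  27 526]
tube [0.504, -0.1761, 0.0453, 0.5855, 0.07] [[0.52, 1.5]]
tube [0.504, -0.1725, 0.039, 0.5817, 0.0673] [[0.77, 2.87], [1.49, 4.34]]
tube [0.506, -0.1743, 0.034, 0.5843, 0.0724] [[0.69, 1.42], [0.75, 1.9]]
tube [0.5053, -0.1745, 0.0379, 0.5847, 0.0709] [[0.82, 1.9], [0.74, 1.87], [2.12, 5.72]]
top [ 113  158   59   64 2004] [112. 157.] [63. 69.]
side [ 206  295   77   70 2876] [206. 290.] [80. 75.]
cradle [0.5376, 0.2945, 0.5542] [[2.23, 3.28]]
cradle [0.535, 0.2914, 0.5637] [[1.93, 4.24]]
cradle [0.5354, 0.2923, 0.5589] [[2.23, 4.42], [1.98, 3.8]]
```

```bash
python3 - <<'E'
s=open('fit4.py').read()
s=s[:s.index('def fit(')]+'''def fit(model,obs,x0):
    n=len(x0); f=lambda p:np.concatenate([(pj(c,model(p),fi)@D).max(0)-(q@D).max(0)-p[n+i] for i,(c,q,fi) in enumerate(obs)]+[.5*p[n:]])
    r=least_squares(f,[*x0]+[0]*len(obs),x_scale=[.01]*n+[1]*len(obs),loss='soft_l1'); e=f(r.x)[:-len(obs)]
    return r.x,[(np.abs(k).mean().round(2),np.abs(k).max().round(2)) for k in np.split(e,len(obs))]
'''
s=s.replace("g/r<.52","g/r<.6").replace("(p.max(2)<75)&(r-b<20)","(p.max(2)<90)&(r-b<28)")
open('fit4.py','w').write(s)
E
python3 - <<'E'
from fit4 import *
W,S,T=load('w4'),load('s4'),load('t4'); T0,S0=load('top0'),load('side0')
x0=[.506,-.174,.038,.58,.07]; obs=[]
for n,c,fi in(('w',W,1),('top',T0,0),('side',S0,0)):
    q,st=comp(navy(c),pj(c,np.array([x0[:3]]),fi)[0]); obs.append((c,q,fi))
for o in(obs[:2],obs): print('tube',*[np.round(v,4).tolist() for v in fit(cyl,o,x0)])
x1=[.531,.29,.56]; obs=[]
for n,c in(('top',T),('side',S)):
    q,st=comp(red(c),pj(c,np.array([[.531,.29,.02]]),0)[0]); P=pj(c,crad(x1),0); print(n,st,P.min(0).round(),np.ptp(P,axis=0).round()); obs.append((c,q,0))
for o in([obs[0]],[obs[1]],obs): print('cradle',*[np.round(v,4).tolist() for v in fit(crad,o,x1)])
E
python3 go.py 0.5055 -0.1745 0.1 -2.5575
```

```text
tube [0.5072, -0.1738, 0.0252, 0.5845, 0.073, -1.3431, 0.4619] [[0.56, 1.77], [0.4, 1.19]]
tube [0.5051, -0.1746, 0.036, 0.5875, 0.071, -0.8456, 0.2268, 1.7504] [[0.63, 1.68], [0.7, 1.74], [1.19, 3.92]]
top [ 112  157   61   66 2106] [112. 157.] [63. 69.]
side [ 206  294   77   72 2920] [206. 290.] [80. 75.]
cradle [0.5367, 0.2953, 0.5602, 1.372] [[0.3, 1.48]]
cradle [0.5346, 0.2942, 0.5622, 1.6345] [[0.39, 0.97]]
cradle [0.5356, 0.2947, 0.5611, 1.3512, 1.623] [[0.44, 1.45], [0.47, 1.31]]
t 8.375 pos [ 0.5087 -0.1722  0.2418] yaw -2.5611 tilt [-3.e-04  6.e-04 -1.e+00] w 0.0853 f [ 0.1 -0.2  0.7] gf 0.0 q [-0.33  0.31  0.13  1.39  0.   -0.91]
shift [  3.9  -0.3 141.8] spin -0.2
```

Call:
jog_arm(motion=[{"x": 4,"y": 0,"z": 10,"spin": 0,"fingers": -0.3},{"x": 4,"y": 0,"z": 20,"spin": 0,"fingers": -0.3},{"x": 4,"y": 0,"z": 20,"spin": 0,"fingers": -0.3}])

```text
clock: 8.75
eef_pos: [0.5044, -0.1749, 0.2204]
tool_rot: [-0.286, 0.958, 0.001, -0.001]
ft_force: [-1.0, 0.1, 0.3]
grip_width: 0.0555
grasp_force: 0.0
```

Call:
jog_arm(motion=[{"x": 0,"y": 0,"z": 0,"spin": 0,"fingers": -0.2},{"x": 0,"y": 0,"z": 0,"spin": 0,"fingers": -0.2}])

```text
clock: 9.0
eef_pos: [0.5056, -0.1757, 0.2221]
tool_rot: [-0.285, 0.958, -0.0, 0.0]
ft_force: [0.3, -0.3, -0.2]
grip_width: 0.0511
grasp_force: 0.0
```

Call:
jog_arm(motion=[{"x": 0,"y": 0,"z": 0,"spin": 0,"fingers": -0.1},{"x": 0,"y": 0,"z": 0,"spin": 0,"fingers": -0.1},{"x": 0,"y": 0,"z": 0,"spin": 0,"fingers": -0.1}])

```text
clock: 9.38
eef_pos: [0.5054, -0.1758, 0.2219]
tool_rot: [-0.285, 0.958, -0.0, 0.0]
ft_force: [-0.6, 0.4, 0.6]
grip_width: 0.047
grasp_force: 0.0
```

```bash
python3 go.py 0.5055 -0.1745 0.1 -2.5575;  python3 - <<'E'
from fit4 import *
T=snap('top','t5');S=snap('side','s5');W=snap('wrist','w5');W0=load('w4'); T0,S0=load('top0'),load('side0')
x0=[.506,-.174,.038,.58,.07]; obs=[]
for n,c,fi in(('w',W,1),('w0',W0,1),('top',T0,0),('side',S0,0)):
    q,st=comp(navy(c),pj(c,np.array([x0[:3]]),fi)[0]); obs.append((c,q,fi)); print(n,st)
for o in(obs[:2],obs[:3],obs): print('tube',*[np.round(v,4).tolist() for v in fit(cyl,o,x0)])
E
```

```text
t 9.375 pos [ 0.5054 -0.1758  0.2219] yaw -2.5628 tilt [ 2.e-04 -0.e+00 -1.e+00] w 0.047 f [-0.6  0.4  0.6] gf 0.0 q [-0.33  0.31  0.08  1.34  0.   -0.91]
shift [ -0.8   1.  121.9] spin -0.3
w [ 234  114   45  131 5110]
w0 [ 235  110   44  125 4639]
top [303 175  46  58 968]
side [247 171  41  27 526]
tube [0.5035, -0.1764, 0.0485, 0.5851, 0.0696, 0.9489, 0.3118] [[0.39, 1.28], [0.52, 1.45]]
tube [0.5072, -0.1739, 0.0274, 0.5848, 0.0729, -0.6743, -1.0512, 0.5082] [[0.45, 1.2], [0.55, 1.5], [0.43, 1.35]]
tube [0.5055, -0.1747, 0.0361, 0.5863, 0.0714, -0.1472, -0.6259, 0.3194, 1.792] [[0.47, 1.22], [0.56, 1.53], [0.71, 1.67], [1.26, 4.11]]
```

Call:
jog_arm(motion=[{"x": -1,"y": 1,"z": 20,"spin": -0.3,"fingers": -0.75},{"x": -1,"y": 1,"z": 50,"spin": -0.3,"fingers": -0.75},{"x": -1,"y": 1,"z": 80,"spin": -0.3,"fingers": -0.75},{"x": -1,"y": 1,"z": 110,"spin": -0.3,"fingers": -0.75},{"x": -1,"y": 1,"z": 135,"spin": -0.3,"fingers": -0.75},{"x": -1,"y": 1,"z": 155,"spin": -0.3,"fingers": -0.75},{"x": -1,"y": 1,"z": 165,"spin": -0.3,"fingers": -0.75},{"x": -1,"y": 1,"z": 165,"spin": -0.3,"fingers": -0.75}])

```text
clock: 10.52
eef_pos: [0.5052, -0.1742, 0.0563]
tool_rot: [-0.288, 0.958, 0.0, -0.001]
ft_force: [-0.4, 0.7, 0.1]
grip_width: 0.0749
grasp_force: 0.0
```

```bash
python3 go.py 0.5055 -0.1746 0.014 -2.557
```

```text
t 10.525 pos [ 0.5052 -0.1742  0.0563] yaw -2.5575 tilt [-1.3e-03  4.0e-04 -1.0e+00] w 0.0749 f [-0.4  0.7  0.1] gf 0.0 q [-0.33  0.45 -0.18  0.94 -0.   -0.92]
shift [-0.1 -0.6 42.3] spin -0.0
```

Call:
jog_arm(motion=[{"x": 0,"y": -0.5,"z": 10,"spin": 0,"fingers": -0.75},{"x": 0,"y": -0.5,"z": 20,"spin": 0,"fingers": -0.75},{"x": 0,"y": -0.5,"z": 30,"spin": 0,"fingers": -0.75},{"x": 0,"y": -0.5,"z": 37,"spin": 0,"fingers": -0.7},{"x": 0,"y": -0.5,"z": 42,"spin": 0,"fingers": -0.5},{"x": 0,"y": -0.5,"z": 42,"spin": 0,"fingers": -0.35},{"x": 0,"y": -0.5,"z": 42,"spin": 0,"fingers": -0.25},{"x": 0,"y": -0.5,"z": 42,"spin": 0,"fingers": -0.2}])

```text
clock: 11.52
eef_pos: [0.5062, -0.1749, 0.0152]
tool_rot: [-0.288, 0.958, -0.0, 0.0]
ft_force: [-0.2, -0.5, 0.4]
grip_width: 0.0512
grasp_force: 0.0
```

```bash
python3 go.py 0.5055 -0.1746 0.014 -2.557
```

```text
t 11.525 pos [ 0.5062 -0.1749  0.0152] yaw -2.5575 tilt [ 7.e-04 -3.e-04 -1.e+00] w 0.0512 f [-0.2 -0.5  0.4] gf 0.0 q [-0.33  0.5  -0.22  0.85  0.   -0.92]
shift [0.4 0.6 1.2] spin -0.0
```

Call:
jog_arm(motion=[{"x": 0,"y": 0,"z": 0,"spin": 0,"fingers": -0.17},{"x": 0,"y": 0,"z": 0,"spin": 0,"fingers": -0.15},{"x": 0,"y": 0,"z": 0,"spin": 0,"fingers": -0.13},{"x": 0,"y": 0,"z": 0,"spin": 0,"fingers": -0.13}])

```text
clock: 12.02
eef_pos: [0.5059, -0.1747, 0.0148]
tool_rot: [-0.288, 0.958, 0.0, 0.0]
ft_force: [0.0, 0.7, 0.6]
grip_width: 0.0484
grasp_force: 0.0
```

Call:
jog_arm(motion=[{"x": 0,"y": 0,"z": 0,"spin": 0,"fingers": -0.11},{"x": 0,"y": 0,"z": 0,"spin": 0,"fingers": -0.11}])

```text
clock: 12.28
eef_pos: [0.5058, -0.1747, 0.0148]
tool_rot: [-0.288, 0.958, 0.0, -0.0]
ft_force: [0.5, -0.0, -0.4]
grip_width: 0.0476
grasp_force: 0.2
```

Call:
jog_arm(motion=[{"x": 0,"y": 0,"z": 0,"spin": 0,"fingers": -0.1},{"x": 0,"y": 0,"z": 0,"spin": 0,"fingers": -0.1}])

```text
clock: 12.52
eef_pos: [0.5057, -0.1745, 0.0148]
tool_rot: [-0.288, 0.958, 0.0, -0.0]
ft_force: [-0.0, 0.3, 1.5]
grip_width: 0.0471
grasp_force: 1.2
```

Call:
jog_arm(motion=[{"x": 0,"y": 0,"z": 0,"spin": 0,"fingers": -0.09},{"x": 0,"y": 0,"z": 0,"spin": 0,"fingers": -0.09}])

```text
clock: 12.78
eef_pos: [0.5057, -0.1746, 0.0148]
tool_rot: [-0.288, 0.958, 0.0, -0.0]
ft_force: [-0.8, 1.9, 1.4]
grip_width: 0.0467
grasp_force: 8.7
```

Call:
jog_arm(motion=[{"x": 0,"y": 0,"z": 0,"spin": 0,"fingers": -0.085},{"x": 0,"y": 0,"z": 0,"spin": 0,"fingers": -0.085}])

```text
clock: 13.02
eef_pos: [0.5057, -0.1746, 0.0148]
tool_rot: [-0.288, 0.958, 0.0, -0.0]
ft_force: [-1.8, 2.0, 2.2]
grip_width: 0.0468
grasp_force: 13.4
```

Call:
jog_arm(motion=[{"x": 0,"y": 0,"z": 0,"spin": 0,"fingers": -0.089},{"x": 0,"y": 0,"z": 0,"spin": 0,"fingers": -0.089}])

```text
clock: 13.28
eef_pos: [0.5057, -0.1746, 0.0148]
tool_rot: [-0.288, 0.958, 0.0, -0.0]
ft_force: [-2.4, 3.0, 3.1]
grip_width: 0.0463
grasp_force: 13.4
```

Call:
jog_arm(motion=[{"x": 0,"y": 0,"z": -1,"spin": 0,"fingers": -0.089},{"x": 0,"y": 0,"z": -2,"spin": 0,"fingers": -0.089},{"x": 0,"y": 0,"z": -4,"spin": 0,"fingers": -0.089},{"x": 0,"y": 0,"z": -6,"spin": 0,"fingers": -0.089},{"x": 0,"y": 0,"z": -9,"spin": 0,"fingers": -0.089},{"x": 0,"y": 0,"z": -12,"spin": 0,"fingers": -0.089},{"x": 0,"y": 0,"z": -14,"spin": 0,"fingers": -0.089},{"x": 0,"y": 0,"z": -15,"spin": 0,"fingers": -0.089}])

```text
clock: 14.28
eef_pos: [0.506, -0.1748, 0.03]
tool_rot: [-0.288, 0.958, -0.0, 0.0]
ft_force: [0.4, -1.1, -2.3]
grip_width: 0.0466
grasp_force: 13.0
```

Call:
jog_arm(motion=[{"x": 0,"y": 0,"z": -1,"spin": 0,"fingers": -0.092},{"x": 0,"y": 0,"z": -1,"spin": 0,"fingers": -0.092},{"x": 0,"y": 0,"z": -1,"spin": 0,"fingers": -0.092}])

```text
clock: 14.65
eef_pos: [0.5058, -0.1747, 0.0307]
tool_rot: [-0.288, 0.958, 0.0, -0.0]
ft_force: [0.5, 0.2, -2.0]
grip_width: 0.0467
grasp_force: 10.1
```

```bash
python3 go.py 0.5055 -0.1746 0.19 -2.557
```

```text
t 14.65 pos [ 0.5058 -0.1747  0.0307] yaw -2.5575 tilt [-2.e-04  1.e-04 -1.e+00] w 0.0467 f [ 0.5  0.2 -2. ] gf 10.087758153676987 q [-0.33  0.48 -0.21  0.88  0.   -0.92]
shift [   0.2    0.3 -159.3] spin -0.0
```

Call:
jog_arm(motion=[{"x": 0,"y": 0,"z": -6,"spin": 0,"fingers": -0.092},{"x": 0,"y": 0,"z": -18,"spin": 0,"fingers": -0.092},{"x": 0,"y": 0,"z": -35,"spin": 0,"fingers": -0.092},{"x": 0,"y": 0,"z": -55,"spin": 0,"fingers": -0.092},{"x": 0,"y": 0,"z": -75,"spin": 0,"fingers": -0.092},{"x": 0,"y": 0,"z": -95,"spin": 0,"fingers": -0.092},{"x": 0,"y": 0,"z": -108,"spin": 0,"fingers": -0.092},{"x": 0,"y": 0,"z": -115,"spin": 0,"fingers": -0.092}])

```text
clock: 15.65
eef_pos: [0.5063, -0.1749, 0.147]
tool_rot: [-0.288, 0.958, -0.0, 0.001]
ft_force: [0.1, -0.6, -2.8]
grip_width: 0.0467
grasp_force: 10.1
```

Call:
jog_arm(motion=[{"x": -3,"y": 4,"z": 0,"spin": 0,"fingers": -0.092},{"x": -10,"y": 13,"z": 0,"spin": 0,"fingers": -0.092},{"x": -22,"y": 29,"z": 0,"spin": 0,"fingers": -0.092},{"x": -38,"y": 50,"z": 0,"spin": 0,"fingers": -0.092},{"x": -56,"y": 74,"z": 0,"spin": 0,"fingers": -0.092},{"x": -74,"y": 98,"z": 0,"spin": 0.5,"fingers": -0.092},{"x": -92,"y": 122,"z": 0,"spin": 1,"fingers": -0.092},{"x": -110,"y": 146,"z": 0,"spin": 1.3,"fingers": -0.092}])

```text
clock: 16.65
eef_pos: [0.5165, 0.0101, 0.1453]
tool_rot: [-0.278, 0.961, 0.0, -0.0]
ft_force: [0.4, -0.3, -2.0]
grip_width: 0.0467
grasp_force: 10.1
```

Call:
jog_arm(motion=[{"x": -18,"y": 24,"z": 0,"spin": 0,"fingers": -0.092},{"x": -36,"y": 48,"z": 0,"spin": 0,"fingers": -0.092},{"x": -54,"y": 71,"z": 0,"spin": 0,"fingers": -0.092},{"x": -72,"y": 95,"z": 0,"spin": 0,"fingers": -0.092},{"x": -90,"y": 118,"z": 0,"spin": 0,"fingers": -0.092},{"x": -108,"y": 140,"z": 0,"spin": 0,"fingers": -0.092},{"x": -120,"y": 155,"z": 0,"spin": 0,"fingers": -0.092},{"x": -125,"y": 162,"z": 0,"spin": 0,"fingers": -0.092}])

```text
clock: 17.65
eef_pos: [0.5361, 0.2129, 0.1454]
tool_rot: [-0.278, 0.961, -0.0, -0.0]
ft_force: [0.9, -0.5, -1.7]
grip_width: 0.0465
grasp_force: 10.1
```

```bash
python3 go.py 0.5356 0.2947 0.146 -2.5805
```

```text
t 17.65 pos [0.5361 0.2129 0.1454] yaw -2.5783 tilt [-8.e-04 -4.e-04 -1.e+00] w 0.0465 f [ 0.9 -0.5 -1.7] gf 10.094013959169388 q [ 0.38  0.44  0.06  1.19 -0.   -0.19]
shift [-43.3  69.5  -0.7] spin 0.1
```

Call:
jog_arm(motion=[{"x": -3,"y": 5,"z": 0,"spin": 0,"fingers": -0.092},{"x": -9,"y": 15,"z": 0,"spin": 0,"fingers": -0.092},{"x": -18,"y": 29,"z": 0,"spin": 0,"fingers": -0.092},{"x": -27,"y": 43,"z": 0,"spin": 0,"fingers": -0.092},{"x": -35,"y": 56,"z": 0,"spin": 0,"fingers": -0.092},{"x": -40,"y": 65,"z": 0,"spin": 0,"fingers": -0.092},{"x": -43,"y": 69,"z": 0,"spin": 0,"fingers": -0.092},{"x": -43.5,"y": 69.5,"z": 0,"spin": 0,"fingers": -0.092}])

```text
clock: 18.65
eef_pos: [0.5365, 0.2936, 0.1457]
tool_rot: [-0.277, 0.961, -0.0, -0.0]
ft_force: [0.3, 0.7, -2.2]
grip_width: 0.0467
grasp_force: 10.1
```

```bash
python3 go.py 0.5356 0.2947 0.146 -2.5805
python3 - <<'E'
from fit4 import *
W=snap('wrist','w6');S=snap('side','s6');T=snap('top','t6')
p=[.5356,.2947,.561]; 
g=readout.get_obs()['eef_pos']
out=np.zeros((600,800,3),np.uint8)
def draw(c,fi,box,k):
    y0,y1,x0,x1=box; im=cv2.resize(c['pixels'][y0:y1,x0:x1][...,::-1],None,fx=k,fy=k,interpolation=cv2.INTER_CUBIC)
    for q in pj(c,crad(p),fi): cv2.circle(im,tuple(int(v) for v in ((q-[x0,y0]+.5)*k)),2,(0,255,0),-1)
    for q in pj(c,cyl([g[0],g[1],g[2]+.0229,.5628,.085])[::6],fi): cv2.circle(im,tuple(int(v) for v in ((q-[x0,y0]+.5)*k)),2,(255,255,0),-1)
    return im
a=draw(W,1,(60,384,100,412),1.25); out[:a.shape[0],:a.shape[1]]=a
b=draw(S,0,(220,384,180,310),3); out[:b.shape[0],400:790]=b
cv2.imwrite('pics/w6.png',out)
E
```

```text
t 18.65 pos [0.5365 0.2936 0.1457] yaw -2.5798 tilt [-1.e-04 -3.e-04 -1.e+00] w 0.0467 f [ 0.3  0.7 -2.2] gf 10.098549127578735 q [ 0.5   0.51  0.17  1.24 -0.   -0.06]
shift [ 0.1  1.4 -0.3] spin 0.0
```

View pics/w6.png

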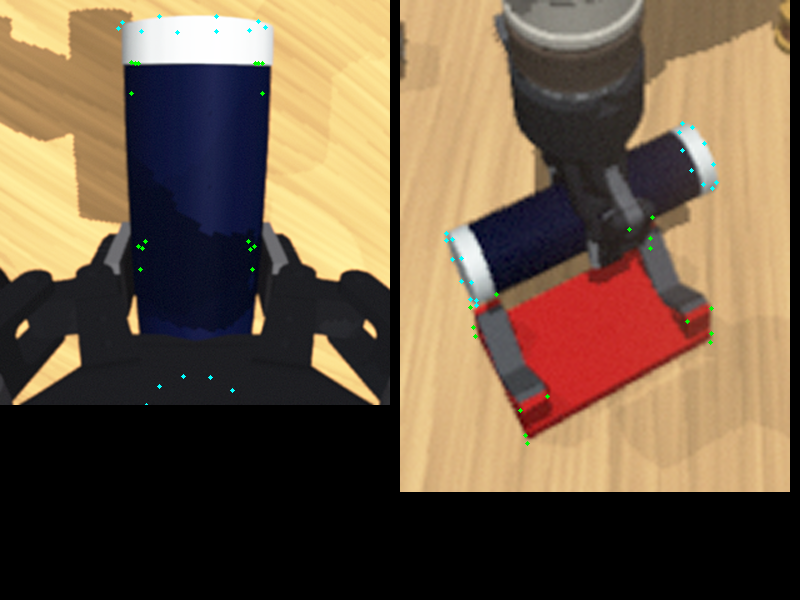

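The wrist view shows the tube held straight between the fingers. In the side view its ends overhang the cradle evenly, and the green (cradle) and cyan (tube) model dots lie within about 1–2 px of their edges. Lowering.

Call:
jog_arm(motion=[{"x": 0,"y": 1,"z": 5,"spin": 0,"fingers": -0.092},{"x": 0,"y": 1.4,"z": 17,"spin": 0,"fingers": -0.092},{"x": 0,"y": 1.4,"z": 34,"spin": 0,"fingers": -0.092},{"x": 0,"y": 1.4,"z": 52,"spin": 0,"fingers": -0.092},{"x": 0,"y": 1.4,"z": 70,"spin": 0,"fingers": -0.092},{"x": 0,"y": 1.4,"z": 87,"spin": 0,"fingers": -0.092},{"x": 0,"y": 1.4,"z": 100,"spin": 0,"fingers": -0.092},{"x": 0,"y": 1.4,"z": 106,"spin": 0,"fingers": -0.092}])

```text
clock: 19.8
eef_pos: [0.5352, 0.2942, 0.0386]
tool_rot: [-0.277, 0.961, -0.0, -0.001]
ft_force: [-0.3, -0.1, -2.1]
grip_width: 0.047
grasp_force: 10.1
```

```bash
python3 go.py 0.5356 0.2947 0.0246 -2.5805
```

```text
t 19.8 pos [0.5352 0.2942 0.0386] yaw -2.5802 tilt [-1.4e-03 -8.0e-04 -1.0e+00] w 0.047 f [-0.3 -0.1 -2.1] gf 10.093299597501755 q [ 0.5   0.6   0.03  1.   -0.   -0.06]
shift [-0.6  0.2 14. ] spin 0.0
```

Call:
jog_arm(motion=[{"x": 0,"y": 0,"z": 3,"spin": 0,"fingers": -0.092},{"x": 0,"y": 0,"z": 6,"spin": 0,"fingers": -0.092},{"x": 0,"y": 0,"z": 8,"spin": 0,"fingers": -0.092},{"x": 0,"y": 0,"z": 9,"spin": 0,"fingers": -0.092},{"x": 0,"y": 0,"z": 10,"spin": 0,"fingers": -0.092},{"x": 0,"y": 0,"z": 11,"spin": 0,"fingers": -0.092},{"x": 0,"y": 0,"z": 11,"spin": 0,"fingers": -0.092}])

```text
clock: 20.68
eef_pos: [0.5357, 0.2945, 0.0287]
tool_rot: [-0.277, 0.961, -0.0, -0.0]
ft_force: [-0.0, 0.4, -1.7]
grip_width: 0.0463
grasp_force: 10.1
```

Call:
jog_arm(motion=[{"x": 0,"y": 0,"z": 0.5,"spin": 0,"fingers": -0.092},{"x": 0,"y": 0,"z": 1,"spin": 0,"fingers": -0.092},{"x": 0,"y": 0,"z": 1,"spin": 0,"fingers": -0.092}])

```text
clock: 21.05
eef_pos: [0.5357, 0.2945, 0.0278]
tool_rot: [-0.277, 0.961, -0.0, -0.0]
ft_force: [-0.3, -0.9, -2.6]
grip_width: 0.0466
grasp_force: 10.1
```

Call:
jog_arm(motion=[{"x": 0,"y": 0,"z": 0.5,"spin": 0,"fingers": -0.092},{"x": 0,"y": 0,"z": 1,"spin": 0,"fingers": -0.092},{"x": 0,"y": 0,"z": 1,"spin": 0,"fingers": -0.092}])

```text
clock: 21.42
eef_pos: [0.5357, 0.2945, 0.0267]
tool_rot: [-0.277, 0.961, -0.0, -0.0]
ft_force: [0.6, -0.2, -1.9]
grip_width: 0.0468
grasp_force: 10.1
```

Call:
jog_arm(motion=[{"x": 0,"y": 0,"z": 0.5,"spin": 0,"fingers": -0.092},{"x": 0,"y": 0,"z": 1,"spin": 0,"fingers": -0.092},{"x": 0,"y": 0,"z": 1,"spin": 0,"fingers": -0.092}])

```text
clock: 21.8
eef_pos: [0.5358, 0.2945, 0.0258]
tool_rot: [-0.277, 0.961, -0.0, -0.0]
ft_force: [0.2, 0.3, -1.5]
grip_width: 0.0462
grasp_force: 10.1
```

Call:
jog_arm(motion=[{"x": 0,"y": 0,"z": 0.5,"spin": 0,"fingers": -0.092},{"x": 0,"y": 0,"z": 0.5,"spin": 0,"fingers": -0.092},{"x": 0,"y": 0,"z": 0.5,"spin": 0,"fingers": -0.092}])

```text
clock: 22.18
eef_pos: [0.5359, 0.2945, 0.0254]
tool_rot: [-0.277, 0.961, -0.0, 0.0]
ft_force: [-0.1, 0.1, -1.5]
grip_width: 0.0468
grasp_force: 10.1
```

Call:
jog_arm(motion=[{"x": 0,"y": 0,"z": 0.5,"spin": 0,"fingers": -0.092},{"x": 0,"y": 0,"z": 0.5,"spin": 0,"fingers": -0.092},{"x": 0,"y": 0,"z": 0.5,"spin": 0,"fingers": -0.092}])

```text
clock: 22.55
eef_pos: [0.5359, 0.2946, 0.0252]
tool_rot: [-0.277, 0.961, 0.0, 0.0]
ft_force: [-0.5, -1.6, 1.8]
grip_width: 0.0468
grasp_force: 10.2
```

Call:
jog_arm(motion=[{"x": 0,"y": 0,"z": 0.5,"spin": 0,"fingers": -0.092},{"x": 0,"y": 0,"z": 0.5,"spin": 0,"fingers": -0.092},{"x": 0,"y": 0,"z": 0.5,"spin": 0,"fingers": -0.092}])

```text
clock: 22.92
eef_pos: [0.536, 0.2946, 0.025]
tool_rot: [-0.277, 0.961, 0.0, 0.0]
ft_force: [-1.1, -2.3, 6.1]
grip_width: 0.0467
grasp_force: 10.3
```

Call:
jog_arm(motion=[{"x": 0,"y": 0,"z": -0.7,"spin": 0,"fingers": -0.092},{"x": 0,"y": 0,"z": -0.7,"spin": 0,"fingers": -0.092}])

```text
clock: 23.18
eef_pos: [0.536, 0.2946, 0.0251]
tool_rot: [-0.277, 0.961, -0.0, 0.0]
ft_force: [0.6, -0.7, 2.9]
grip_width: 0.0466
grasp_force: 10.1
```

Call:
jog_arm(motion=[{"x": 0,"y": 0,"z": -0.3,"spin": 0,"fingers": -0.092},{"x": 0,"y": 0,"z": -0.3,"spin": 0,"fingers": -0.092}])

```text
clock: 23.42
eef_pos: [0.536, 0.2946, 0.0251]
tool_rot: [-0.277, 0.961, -0.0, 0.0]
ft_force: [1.1, -1.0, 0.0]
grip_width: 0.0469
grasp_force: 10.0
```

Run:
```python
from fit4 import *
c=load('s6'); F=[]
for n in('side','top'):
    snap(n,n+'7'); F.append(readout.get_obs()['ft_force'])
print(np.round(F,1))
```

```text
[[ 1.4 -0.3 -0.3]
 [ 1.1 -1.  -0. ]]
```

Call:
jog_arm(motion=[{"x": 0,"y": 0,"z": 0,"spin": 0,"fingers": -0.1},{"x": 0,"y": 0,"z": 0,"spin": 0,"fingers": -0.12},{"x": 0,"y": 0,"z": 0,"spin": 0,"fingers": -0.15},{"x": 0,"y": 0,"z": 0,"spin": 0,"fingers": -0.2},{"x": 0,"y": 0,"z": 0,"spin": 0,"fingers": -0.35},{"x": 0,"y": 0,"z": 0,"spin": 0,"fingers": -0.6},{"x": 0,"y": 0,"z": 0,"spin": 0,"fingers": -0.8},{"x": 0,"y": 0,"z": 0,"spin": 0,"fingers": -0.8}])

```text
clock: 24.52
eef_pos: [0.5358, 0.2946, 0.0253]
tool_rot: [-0.277, 0.961, 0.0, 0.0]
ft_force: [0.5, 0.4, -0.3]
grip_width: 0.077
grasp_force: 0.0
```

Call:
jog_arm(motion=[{"x": 0,"y": 0,"z": -3,"spin": 0,"fingers": -0.8},{"x": 0,"y": 0,"z": -10,"spin": 0,"fingers": -0.8},{"x": 0,"y": 0,"z": -22,"spin": 0,"fingers": -0.8},{"x": 0,"y": 0,"z": -40,"spin": 0,"fingers": -0.8},{"x": 0,"y": 0,"z": -65,"spin": 0,"fingers": -0.8},{"x": 0,"y": 0,"z": -95,"spin": 0,"fingers": -0.8},{"x": 0,"y": 0,"z": -130,"spin": 0,"fingers": -0.8},{"x": 0,"y": 0,"z": -160,"spin": 0,"fingers": -0.8}])

```text
clock: 25.52
eef_pos: [0.5361, 0.2947, 0.1879]
tool_rot: [-0.277, 0.961, 0.0, 0.001]
ft_force: [0.4, 0.2, 0.9]
grip_width: 0.0769
grasp_force: 0.0
```

Call:
jog_arm(motion=[{"x": 45,"y": -40,"z": 0,"spin": 0,"fingers": -0.8},{"x": 75,"y": -90,"z": 0,"spin": 0,"fingers": -0.8},{"x": 105,"y": -140,"z": 0,"spin": 0,"fingers": -0.8},{"x": 125,"y": -190,"z": 0,"spin": 0,"fingers": -0.8},{"x": 145,"y": -240,"z": 0,"spin": 0,"fingers": -0.8},{"x": 145,"y": -240,"z": 0,"spin": 0,"fingers": -0.8}])

```text
clock: 26.28
eef_pos: [0.5414, 0.0106, 0.1865]
tool_rot: [-0.274, 0.962, -0.001, 0.001]
ft_force: [0.3, -0.7, -0.4]
grip_width: 0.0771
grasp_force: 0.0
```

```bash
python3 go.py
python3 - <<'E'
from fit4 import *
S=snap('side','s8');T=snap('top','t8'); obs=[]
for c in(S,T):
    q,st=comp(navy(c),pj(c,np.array([[.5356,.2947,.0475]]),0)[0]); print(st); obs.append((c,q,0))
print(fit(cyl,obs,[.5356,.2947,.0475,.56,.0715]))
out=np.zeros((560,800,3),np.uint8)
out[:480,:400]=cv2.resize(S['pixels'][260:380,190:290][...,::-1],(400,480),interpolation=cv2.INTER_CUBIC)
out[:560,400:]=cv2.resize(T['pixels'][60:340,60:260][...,::-1],(400,560),interpolation=cv2.INTER_CUBIC)
cv2.imwrite('pics/f8.png',out)
E
```

```text
t 26.275 pos [0.5414 0.0106 0.1865] yaw -2.5864 tilt [ 1.9e-03 -6.0e-04 -1.0e+00] w 0.0771 f [ 0.3 -0.7 -0.4] gf 0.0 q [ 0.02  0.34  0.03  1.25 -0.   -0.54]
[ 210  298   68   53 1504]
[117 160  48  58 974]
(array([ 0.53599208,  0.29431436,  0.0419005 ,  0.57441787,  0.06781135,
       -1.39087423, -1.83164089]), [(np.float64(0.53), np.float64(1.76)), (np.float64(0.59), np.float64(2.56))])
```

View pics/f8.png

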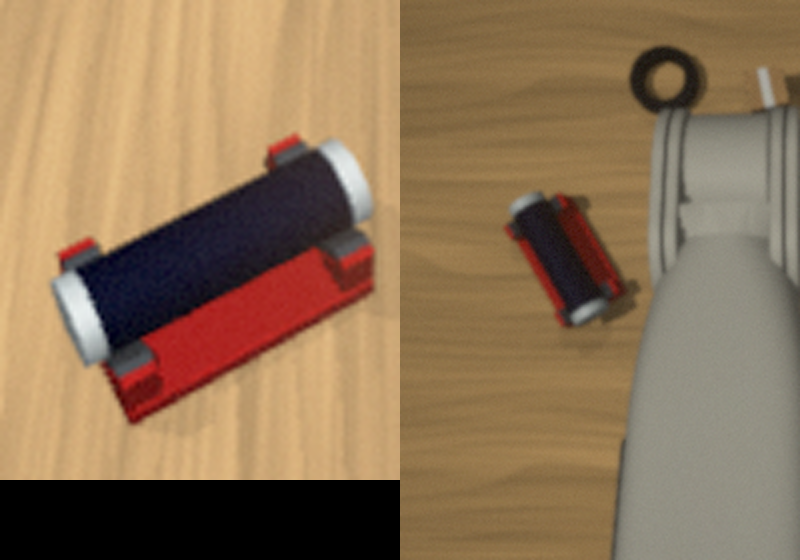

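The tube lies in both saddles, with its ends at about (80,318) and (348,180) in the side crop. The fitted centre is within about 1 mm of the cradle's middle, and the robot is clear. Handing in.

```bash
python3 -c "
from workcell import bot
print(bot.job_done())"
```

```text
the job is handed in; nothing more can be done
None
```

I tipped the cradle onto its board first, then laid the tube in both saddles, centred to about 1 mm by my fit; grip readings peaked at 13.4 N, it pressed down about 8 N briefly at touchdown before I eased off and let go, and the job was handed in at about 26 s.

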